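# Strip the split specimen mould for washing

## Task

Strip the emptied split specimen mould for washing. Pull the extension collar straight up off its spring-ball catches, leaving the loose front half of the mould standing in its socket, and stand the collar upright in the steel wash tray; then lift the loose front half up out of its socket and set it down gently, upright on its foot, in the tray too. Do not disturb the glassware, crucibles and wash bottle around.

Things in the scene. Friction and masses are not known exactly. Their poses are not given: they have to be found in the camera images.
- mould_base: Split mould's base, bolted down: dark steel plate, x -65 to +85 mm, y +-58 mm, 16 mm thick. Origin: on the worktop below the mould's axis; z up; x points from the loose front half to the back half. The back half (aluminium, 48 mm wide along y, x 0 to 30 mm, z 16 to 96 mm) is screwed to the plate and stays.
- socket (a point): Middle of the loose half's footprint on the plate, 16 mm above the worktop, axes as the base. The half stands here between 6 mm high ribs on its front and both sides (outer size y +-35 mm), with about 1.5 mm play; it must rise 6 mm to leave. The collar traps it until that is off.
- spigot (a point): Foot of the spigot, on the mould's axis, 96 mm above the worktop: the halves' round necks together, 48 mm diameter, 16 mm tall. The collar's skirt is pushed over it down to this point. Two spring balls in the back neck snap into a groove in the skirt: a straight upward pull of about 10 to 16 N, the collar's weight included, over the first 8 mm frees it; it is clear after 16 mm.
- collar_centre (a point): Centre, half-way up, of the loose extension collar: round aluminium ring 72 mm tall, 0.2 to 0.33 kg. The lowest 20 mm is a skirt of 62 mm diameter, tapering by 22 mm to a straight neck of 54 mm diameter up to the top, with a 36 mm bore. z up along its axis. It can be gripped across the neck in any direction.
- half_centre (a point): Centre of the loose front half, 48 mm above its foot (96 mm tall in all). Aluminium half block, 0.36 to 0.59 kg: 56 mm wide along y with flat upright sides, 30 mm deep along x (point in mid-depth), 80 mm tall, half-round neck 16 mm on top, half-round bore open to +x. Grip across the 56 mm, 15 to 25 mm above this point so that the gripper clears the neck; its sides stand 4 mm proud of the back half. 
- tray_floor (a point): Centre of the inner floor of the loose pressed-steel wash tray, 3 mm above the worktop. Outside 200 mm (x) by 260 mm (y), 30 mm high, walls 3 mm with a rolled rim. z up. Both parts fit side by side along its y.
- wash_bottle: Bystander: plastic wash bottle 65x98x211 mm; origin under its middle.
- crucible_1: Bystander: porcelain crucible 44 mm wide, 36 mm tall; origin under its middle.
- crucible_2: Bystander: porcelain crucible 44 mm wide, 36 mm tall; origin under its middle.
- beaker_1: Bystander: glass beaker 56x62x70 mm; origin under its middle.

How it is judged:
By the outcome, as a careful person would: the job done as asked, in the order asked, and still so for the second after the job is handed in, with the robot touching nothing.
It also fails if it takes over 64 s, if anything falls off the work surface, if the arm or the gripper's body presses on something with over 40 N, if the wrist force passes 120 N, or if a joint passes its speed limit or range.

## Robot

A 6-joint arm with a two-finger parallel gripper is mounted at the origin on a cart in front of the work surface, level with it; the furniture and walls round the work are solid. World frame = base frame: x ahead of the robot, y to its left, z up, the work surface at z = 0. Lengths are in m, angles in rad, forces in N, time in s.
With the tool pointing down it reaches from about 0.3 to 0.875 m from the base axis. Payload 6.4 kg.
Tool frame: the origin (TCP) lies at the very end of the fingers, on their centre line; the grasp point (between the pads) lies hold_point_z behind it (hold_point_z is the distance from the TCP to the grasp point, in m); z points along the fingers, y is the line along which they close (so a half turn about z gives the same grasp; the last joint's range is limited). The gripper opens to 85 mm and grips with 20 to 120 N. Pads are 22 mm wide; open, the fingers measure 114 mm over their backs; the gripper's body (76 mm by 85 mm) begins 54 mm behind the grasp point. The pads swing forward as they close: fully open they stand 13 mm farther back than shut.
Start: joints at [-1.492, 0.181, 1.607, -0, 1.354, -0.206], TCP at [0.162, -0.552, 0.206] pointing down, gripper open.
Joint ranges: [-2.99, 2.99], [-0.89, 2.07], [0.3, 2.58], [-1.14, 4.28], [0, 2.63], [-3.12, 3.12]. Speed limits (rad/s): [2.57, 2.57, 3.01, 3.14, 3.14, 3.14].

## Interface

Orientations are given as a rotation vector (axis times angle).
In Python, from bench import * gives the robot as it stands. The module is installed in compiled form; this text tells all that it offers.
- The arm moves only by the tool apply_moves, never from a script. Its argument "increments" is one flat list of numbers, 7 for each row, row after row: the shift along the tool's x, y, z each as a share of 0.1 m, from -1 to 1, then the turn, a rotation vector about the tool's x, y, z each as a share of 180 degrees, from -1 to 1, then the closure in counts, from 0 (fully open) to 255 (shut). A call has exactly 5 rows; each row is the pose to reach, as a shift and turn from the pose commanded when the call began, along the tool's axes at that moment, turning the shorter way round; what a row does not reach only later rows make up. A row lasts 1/10 s, in which the tool goes at most 50 mm and 8.59 degrees, less where a joint would pass 70% of its speed; a pose out of reach is approached as far as the arm can. A call with a number of a shift or a turn outside -1 to 1 is refused whole. A call with a gripper value outside its range is refused whole. The fingers move at their own pace and stop on an object; "grip_force" is the grip in N (left out, the last holds). Time passes only in rows, so rows that repeat a pose let the fingers close, or fill a call up. It gives the time, the measured TCP pose, the force, the opening and the grip force at its end, in the units of the state.
- get_obs(): the state, without advancing time (a new reading comes with each control period).
- capture(name): name is "side" or "top" or "wrist"; returns a dict with "img" (480x640x3 uint8, blue, green, red), "fovy" (degrees; the focal length in pixels is half the picture's height over the tangent of half this angle, whatever the lens; pixels are square), "cx", "cy" (the principal point, pixels), "extrinsics" (4x4, takes a point from world to camera coordinates); the wrist camera has in their place "hand_eye" (4x4, takes a point from camera to tool coordinates, whose origin is the TCP and whose axes are the flange's). Camera axes: x right, y up, looking along -z (the intrinsics and any distortion apply to the point x, -y, -z); pixel columns grow to the right and rows downward; lengths in m; the calibration is good to about 2 mm. A picture is of the moment at which its call begins: read the wrist's pose just before it. There is no depth.
- job_done(): hands the job in; it is judged then, once.
Trained networks look in the newest picture that a camera, given by its name, has taken for a name from the list of things; names that differ only in an ending like _2 or _b are one class to them, and where a whole thing is asked for, a point or a joint stands for the part that bears it (a point fixed in the world has none). Each returns a list of dicts, best first, with "p" (0 to 1); they miss things now and then, are a little off and sometimes report something else, mostly with a low value. They report only what shows in the picture. A call takes as long as a camera call.
- look_for(camera, name): "bbox" ([centre column, centre row, width, height] in pixels, round what is visible of it).
- outline_of(camera, name): "pixels" (480x640 bool, what is visible of it) and "bbox" ([centre column, centre row, width, height] in pixels, round what is visible of it).
- landmark_of(camera, name): "uv" ([column, row] in pixels: a listed point, or the origin of a listed thing).
The state is a dict: "time": time; "joint_pos": joint angles; "joint_velocities": joint speeds; "joint_efforts": joint torques, N m; "tool_pos": TCP position; "tool_rot": TCP orientation; "contact_force": force on the tool from outside, world axes, zero at the start; "ft_torque": the same for the moment, N m; "finger_gap": opening from 0.0 (shut) to 1.0 (fully open); "finger_force": force on a finger pad.
Only numpy, scipy, OpenCV 4.12 (cv2) and the standard library are available. Lean on these libraries where they do the work, as an engineer would, in place of code of your own. Each camera call takes 0.05 s, during which the arm holds its last target. There are 200 camera calls.

## Working session

There is one attempt and no reset: what is moved stays moved. The work goes in short steps, Python scripts to look and compute and a tool call to move; the robot and the scene stay as the last step left them, time stands still between calls to the robot, and variables do not carry over. Pictures are saved under pics/ and viewed, at most 10 in all, crops included, and the job is handed in when it is done.

Besides the shell and the picture viewer there is one more tool, called after "Request:" in YAML: its name, and indented under it one key for each argument. apply_moves: Moves the arm, as the interface text tells. Its arguments: {"type":"object","properties":{"increments":{"type":"array"},"grip_force":{"type":"number"}},"required":["increments"]}

```bash
mkdir -p pics; cat > h.py <<'E'
from bench import *
import numpy as np, cv2
from scipy.spatial.transform import Rotation as R
def cam(n):
    o=get_obs(); c=capture(n)
    if 'extrinsics' in c: W=np.linalg.inv(np.array(c['extrinsics']))
    else:
        T=np.eye(4);T[:3,:3]=R.from_rotvec(o['tool_rot']).as_matrix();T[:3,3]=o['tool_pos'];W=T@np.array(c['hand_eye'])
    c['W']=W; c['f']=240/np.tan(np.radians(c['fovy'])/2); return c
def ray(c,uv):
    d=np.array([(uv[0]-c['cx'])/c['f'],-(uv[1]-c['cy'])/c['f'],-1.]);return c['W'][:3,3],c['W'][:3,:3]@d
def atz(c,uv,z):
    o,d=ray(c,uv);return o+d*(z-o[2])/d[2]
def tri(rs):
    A=np.zeros((3,3));b=np.zeros(3)
    for o,d in rs:
        d=d/np.linalg.norm(d);P=np.eye(3)-np.outer(d,d);A+=P;b+=P@o
    p=np.linalg.solve(A,b);return p,[float(np.linalg.norm(np.cross(d/np.linalg.norm(d),p-o))) for o,d in rs]
E
python3 - <<'E'
from h import *
np.set_printoptions(precision=4,suppress=True)
o=get_obs();print({k:np.round(v,3) for k,v in o.items()})
C={}
for n in('side','top'):
    C[n]=cam(n);cv2.imwrite(f'pics/{n}0.png',C[n]['img']);print(n,{k:v for k,v in C[n].items() if k not in('img','W','extrinsics')},C[n]['W'][:3,3])
for t,z in [('mould_base',0),('socket',.016),('spigot',.096),('collar_centre',.132),('half_centre',.064),('tray_floor',.003),('wash_bottle',0),('crucible_1',0),('beaker_1',0)]:
    rs=[]
    for n in C:
        for k in landmark_of(n,t)[:3]:
            print(t,n,round(k['p'],2),np.round(k['uv'],1),atz(C[n],k['uv'],z))
        L=landmark_of(n,t)
        if L: rs.append(ray(C[n],L[0]['uv']))
    if len(rs)==2:print('  tri',*tri(rs))
E
```

```text
{'time': np.float64(0.0), 'joint_pos': array([-1.492,  0.182,  1.608, -0.   ,  1.354, -0.206]), 'joint_velocities': array([-0.002,  0.001,  0.   , -0.001,  0.001, -0.001]), 'joint_efforts': array([  0.   , -44.487, -35.134,  -0.   ,   0.009,   0.   ]), 'tool_pos': array([ 0.162, -0.551,  0.205]), 'tool_rot': array([-3.108, -0.446, -0.   ]), 'contact_force': array([ 0.148, -0.231, -0.921]), 'ft_torque': array([0.034, 0.015, 0.   ]), 'finger_force': np.float64(0.0), 'finger_gap': np.float64(0.998)}
side {'fovy': 47.502546072667926, 'cx': 311.81472800292823, 'cy': 240.48055321792197, 'f': np.float64(545.4086176260124)} [ 0.3581 -0.9229  0.5686]
top {'fovy': 48.37722016419147, 'cx': 313.8672728505026, 'cy': 233.65503088904288, 'f': np.float64(534.3082699696147)} [0.4509 0.001  1.1739]
mould_base side 0.65 [283.9 352.5] [ 0.5148 -0.1899  0.    ]
mould_base side 0.26 [272.9 317.3] [ 0.5177 -0.0812  0.    ]
mould_base top 0.95 [399.5 293. ] [ 0.5151 -0.187   0.    ]
mould_base top 0.25 [306.3 179.3] [0.7686 0.0207 0.    ]
mould_base top 0.23 [433.  200.9] [ 0.7224 -0.2651  0.    ]
  tri [ 0
[... 1275 characters left out ...]
wash_bottle top 0.72 [381.4 188.6] [ 0.7493 -0.1492  0.    ]
  tri [0.7623 0.0225 0.0111] [0.0025410462403652836, 0.0025410462403653643]
crucible_1 side 0.81 [401.8 316.3] [ 0.7532 -0.1358  0.    ]
crucible_1 side 0.55 [329.9 228.3] [0.7375 0.2803 0.    ]
crucible_1 top 0.69 [190.2 193. ] [0.7333 0.2819 0.    ]
crucible_1 top 0.68 [381.7 187.9] [ 0.7509 -0.1499  0.    ]
  tri [ 0.8933  0.3315 -0.3265] [0.08549195714850309, 0.08549195714850324]
beaker_1 side 0.62 [416.4 358.5] [ 0.7258 -0.2593  0.    ]
beaker_1 top 0.6 [430.7 198.9] [ 0.7269 -0.26    0.    ]
beaker_1 top 0.16 [404.8 292.9] [ 0.5155 -0.1986  0.    ]
  tri [ 0.7262 -0.2597  0.0004] [0.0006366409814635317, 0.0006366409814631928]
```

```bash
python3 - <<'E'
import cv2,numpy as np
a=cv2.imread('pics/side0.png')[180:440,150:490];b=cv2.imread('pics/top0.png')[150:390,130:480]
a=cv2.resize(a,(400,306));b=cv2.resize(b,None,fx=2.2,fy=2.2)[:600]
cv2.imwrite('pics/a.png',cv2.resize(cv2.imread('pics/side0.png')[180:440,150:490],None,fx=2.3,fy=2.3));cv2.imwrite('pics/b.png',b)
E
```

```text
(no output)
```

View pics/a.png

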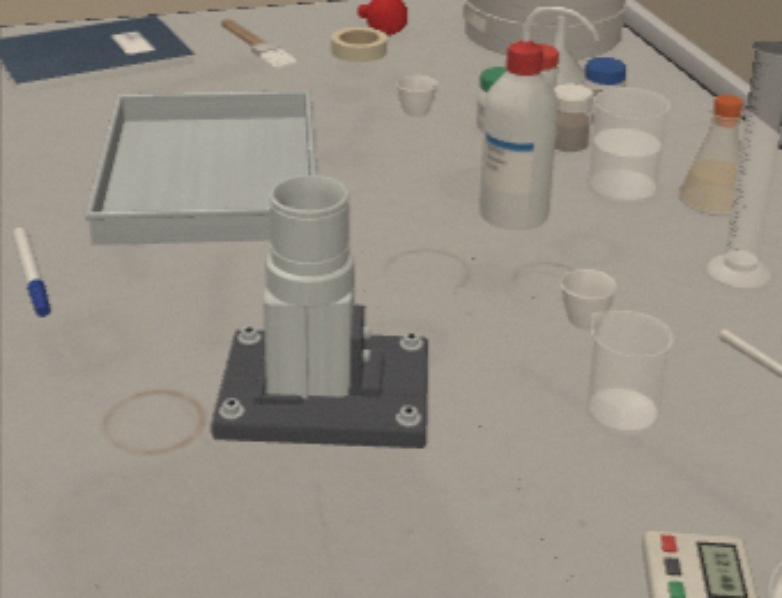

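View pics/b.png

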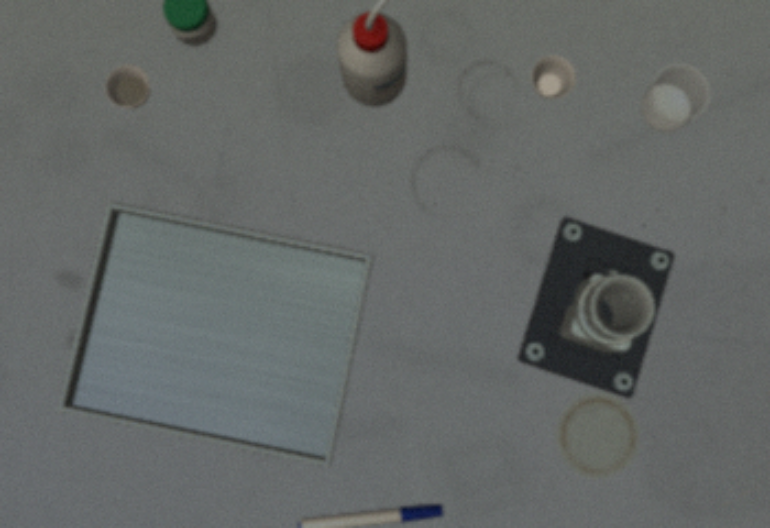

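The pictures agree with the networks. Side crop: the collar sits on the mould at (310,230) and the tray is at (205,160). Top crop: the plate is at (597,308), turned about -17°, and the tray is at (218,333), turned about -13°. Next I need the exact yaws.

```bash
cat >> h.py <<'E'
def yawrect(c,n,t,z):
    k=outline_of(n,t)[0]; m=k['pixels'].astype(np.uint8)
    cs=max(cv2.findContours(m,0,2)[0],key=cv2.contourArea)
    box=cv2.boxPoints(cv2.minAreaRect(cs)); P=np.array([atz(c,p,z)[:2] for p in box])
    return k['p'],P
def need(target,yaw):
    """shift (in tool axes, units of 0.1 m) & turn about tool z (share of 180) to TCP target with tool y along yaw"""
    o=get_obs();M=R.from_rotvec(o['tool_rot']).as_matrix()
    s=M.T@(np.array(target)-o['tool_pos'])*10
    y=np.array([np.cos(yaw),np.sin(yaw),0]); y=y if y@M[:,1]>0 else -y
    G=np.column_stack([np.cross(y,[0,0,-1]),y,[0,0,-1]])
    return s, R.from_matrix(M.T@G).as_rotvec()/np.pi
E
python3 - <<'E'
from h import *
import bench
np.set_printoptions(precision=4,suppress=True)
print([x for x in dir(bench) if not x.startswith('_')], getattr(bench,'hold_point_z',None))
c=cam('top')
for t,z in(('mould_base',.016),('tray_floor',.03)):
    p,P=yawrect(c,'top',t,z);e=np.diff(np.vstack([P,P[:1]]),axis=0)
    print(t,p,P,P.mean(0),np.linalg.norm(e,axis=1),np.degrees(np.arctan2(e[:,1],e[:,0])))
o=get_obs();print(R.from_rotvec(o['tool_rot']).as_matrix(),o['tool_pos'])
print(need([.513,-.185,.25],np.radians(72.5)))
w=cam('wrist');print(w['hand_eye'],w['fovy'])
E
```

```text
['Unreachable', 'capture', 'get_obs', 'hold_point_z', 'job_done', 'landmark_of', 'look_for', 'outline_of'] 0.0187
mould_base 0.89 [[ 0.468  -0.1077]
 [ 0.6122 -0.1536]
 [ 0.5777 -0.267 ]
 [ 0.4348 -0.219 ]] [ 0.5232 -0.1868] [0.1514 0.1185 0.1507 0.1162] [ -17.6694 -106.9448  161.4328   73.4124]
tray_floor 0.84 [[0.4153 0.3346]
 [0.6233 0.3037]
 [0.5705 0.0312]
 [0.3656 0.0698]] [0.4937 0.1848] [0.2103 0.2775 0.2085 0.2694] [  -8.4522 -100.9629  169.3406   79.3668]
[[ 0.9597  0.281   0.    ]
 [ 0.281  -0.9597 -0.    ]
 [ 0.      0.     -1.    ]] [ 0.1616 -0.5518  0.206 ]
(array([ 4.4035, -2.5333, -0.4399]), array([ 0.    , -0.    ,  0.1879]))
[[-0.      0.9518  0.3066  0.078 ]
 [ 1.     -0.0003  0.0012 -0.0013]
 [ 0.0012  0.3066 -0.9518 -0.168 ]
 [ 0.      0.      0.      1.    ]] 69.99369966312187
```

Request:
apply_moves:
  increments: [0.25, -0.15, -0.1, 0, 0, 0, 0, 0.5, -0.3, -0.2, 0, 0, 0, 0, 0.75, -0.45, -0.4, 0, 0, 0, 0, 1, -0.6, -0.5, 0, 0, 0, 0, 1, -0.6, -0.5, 0, 0, 0, 0]

```text
time: 2.6
tool_pos: [0.243, -0.465, 0.2582]
tool_rot: [3.106, 0.45, 0.002]
contact_force: [0.4, 0.3, -0.5]
finger_gap: 0.995
finger_force: 0.0
```

Request:
apply_moves:
  increments: [0.35, -0.2, 0, 0, 0, 0, 0, 0.7, -0.4, 0, 0, 0, 0, 0, 1, -0.6, 0, 0, 0, 0, 0, 1, -0.6, 0, 0, 0, 0, 0, 1, -0.6, 0, 0, 0, 0, 0]

```text
time: 3.1
tool_pos: [0.3198, -0.3805, 0.2558]
tool_rot: [3.109, 0.448, -0.001]
contact_force: [-0.7, 1.0, 0.8]
finger_gap: 0.999
finger_force: 0.0
```

Request:
apply_moves:
  increments: [0.35, -0.2, 0, 0, 0, 0, 0, 0.7, -0.4, 0, 0, 0, 0, 0, 1, -0.6, 0, 0, 0, 0, 0, 1, -0.6, 0, 0, 0, 0, 0, 1, -0.6, 0, 0, 0, 0, 0]

```text
time: 3.6
tool_pos: [0.3985, -0.2957, 0.2558]
tool_rot: [3.109, 0.446, -0.001]
contact_force: [-0.6, 0.6, -0.8]
finger_gap: 1.003
finger_force: 0.0
```

Request:
apply_moves:
  increments: [0.3, -0.2, 0, 0, 0, 0.04, 0, 0.5, -0.4, 0, 0, 0, 0.08, 0, 0.7, -0.5, 0, 0, 0, 0.12, 0, 0.7, -0.5, 0, 0, 0, 0.16, 0, 0.7, -0.5, 0, 0, 0, 0.188, 0]

```text
time: 4.1
tool_pos: [0.4515, -0.2288, 0.2558]
tool_rot: [3.103, -0.488, -0.001]
contact_force: [0.4, -0.8, 0.1]
finger_gap: 1.005
finger_force: 0.0
```

```bash
python3 - <<'E'
from h import *
np.set_printoptions(precision=4,suppress=True)
c=cam('wrist');cv2.imwrite('pics/w1.png',c['img']);s=cam('side')
for t,z in [('collar_centre',.132),('half_centre',.064),('spigot',.096),('socket',.016),('mould_base',0)]:
    for k in landmark_of('wrist',t)[:2]: print(t,round(k['p'],2),k['uv'],atz(c,k['uv'],z))
try:
    for q in outline_of('wrist','collar_centre')[:1]:
        m=q['pixels'];v,u=np.nonzero(m);print(q['p'],q['bbox'])
    p,P=yawrect(c,'wrist','mould_base',.016);print(p,P,P.mean(0))
except Exception as e:print(e)
print(need([.513,-.1825,.25],np.radians(72.5)))
E
```

```text
collar_centre 0.63 [246.5, 172.5] [ 0.5139 -0.183   0.132 ]
half_centre 0.98 [261.8, 176.4] [ 0.5025 -0.1807  0.064 ]
spigot 0.93 [257.0, 167.6] [ 0.5136 -0.1856  0.096 ]
socket 0.89 [268.2, 175.8] [ 0.4978 -0.1786  0.016 ]
mould_base 0.82 [269.4, 158.2] [ 0.5159 -0.1845  0.    ]
0.71 [248.9, 171.7, 93.8, 81.4]
0.92 [[ 0.6117 -0.1572]
 [ 0.579  -0.2664]
 [ 0.4352 -0.2236]
 [ 0.4717 -0.1007]] [ 0.5244 -0.187 ]
(array([ 0.4478, -0.6138,  0.0595]), array([ 0.    ,  0.    , -0.0001]))
```

View pics/w1.png

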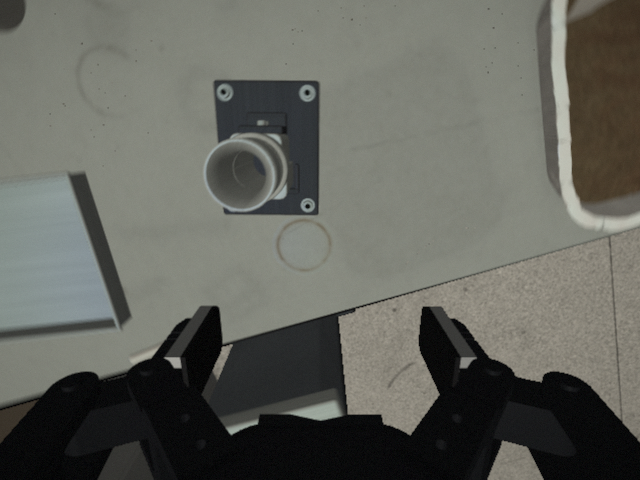

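Picture: the plate is squared up with the tool, its edges vertical at columns 215 to 319. The collar rim is at (243,172), and all estimates of the axis lie within about 2 mm of (0.5135,-0.183).

Request:
apply_moves:
  increments: [0.2, -0.3, 0, 0, 0, 0, 0, 0.45, -0.62, 0, 0, 0, 0, 0, 0.45, -0.62, 0.25, 0, 0, 0, 0, 0.45, -0.62, 0.5, 0, 0, 0, 0, 0.45, -0.62, 0.5, 0, 0, 0, 0]

```text
time: 5.05
tool_pos: [0.5116, -0.18, 0.2023]
tool_rot: [-3.103, 0.476, 0.01]
contact_force: [-0.1, 0.2, -0.3]
finger_gap: 1.003
finger_force: 0.0
```

```bash
python3 - <<'E'
from h import *
np.set_printoptions(precision=4,suppress=True)
o=get_obs();print(o['tool_pos'],o['tool_rot'])
c=cam('wrist');cv2.imwrite('pics/w2.png',c['img']);s=cam('side')
for t,z in [('collar_centre',.132),('half_centre',.064),('spigot',.096),('socket',.016),('mould_base',0)]:
    for k in landmark_of('wrist',t)[:2]: print(t,round(k['p'],2),k['uv'],atz(c,k['uv'],z))
E
```

```text
[ 0.5116 -0.18    0.2023] [-3.1025  0.4762  0.0102]
half_centre 0.68 [325.2, 230.2] [ 0.5011 -0.1803  0.064 ]
```

View pics/w2.png

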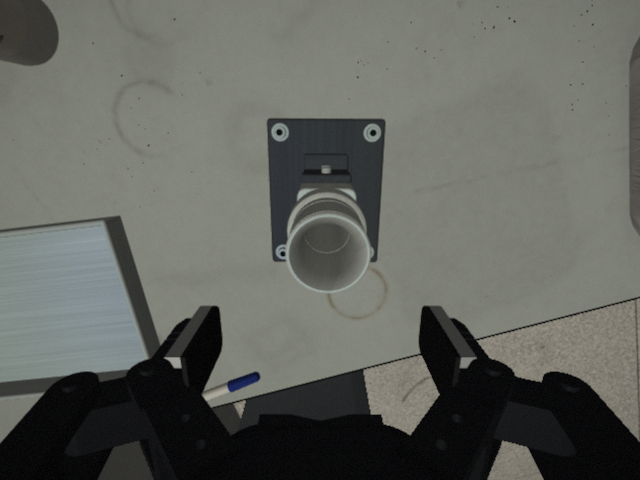

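Rim outer ellipse: columns 286 to 370, rows 213 to 293, so its centre is about (328,253). I'll compute it at z=0.168.

```bash
python3 - <<'E'
from h import *
np.set_printoptions(precision=4,suppress=True)
c=cam('wrist');print(get_obs()['tool_pos'])
for uv in[(328,253),(286,253),(370,253),(328,213),(328,293)]:print(uv,atz(c,uv,.168))
p=atz(c,(328,253),.168);p[2]=.132-hold_point_z+.01;print(p,need(p,np.radians(72.5)))
E
```

```text
[ 0.5141 -0.1821  0.2072]
(328, 253) [ 0.5165 -0.1872  0.168 ]
(286, 253) [ 0.5247 -0.1615  0.168 ]
(370, 253) [ 0.5084 -0.213   0.168 ]
(328, 213) [ 0.5416 -0.195   0.168 ]
(328, 293) [ 0.4895 -0.1789  0.168 ]
[ 0.5165 -0.1872  0.1233] (array([0.0373, 0.0411, 0.8392]), array([ 0.0002, -0.0006, -0.0002]))
```

```bash
python3 - <<'E'
from h import *
np.set_printoptions(precision=4,suppress=True)
print(get_obs()['tool_pos'],get_obs()['tool_rot']);c=cam('wrist');print(get_obs()['tool_pos'])
g=cv2.GaussianBlur(cv2.cvtColor(c['img'],6),(5,5),0)
H=cv2.HoughCircles(g,cv2.HOUGH_GRADIENT,1.5,10,param1=80,param2=25,minRadius=30,maxRadius=50)
for h in H[0][:4]:print(h,atz(c,h[:2],.168),h[2]/c['f'])
for t,z in[('collar_centre',.132),('mould_base',0),('half_centre',.064)]:
    for k in landmark_of('wrist',t)[:1]: print(t,k,atz(c,k['uv'],z))
cv2.imwrite('pics/w3.png',cv2.resize(c['img'][180:320,230:420],None,fx=3,fy=3))
E
```

```text
[ 0.5141 -0.1821  0.2072] [ 3.1041 -0.4789  0.0029]
[ 0.514  -0.182   0.2069]
[324.75 248.25  42.45] [ 0.5202 -0.1861  0.168 ] 0.12383471842923505
[324.75 236.25  35.4 ] [ 0.5278 -0.1885  0.168 ] 0.10326853103802282
[314.25 248.25  49.05] [ 0.5222 -0.1797  0.168 ] 0.1430881680873493
[318.75 267.75  49.05] [ 0.5086 -0.1784  0.168 ] 0.1430881680873493
collar_centre {'uv': [323.3, 239.8], 'p': 0.94} [ 0.5151 -0.1839  0.132 ]
mould_base {'uv': [322.9, 204.8], 'p': 0.82} [ 0.5146 -0.1845  0.    ]
half_centre {'uv': [323.0, 238.1], 'p': 0.81} [ 0.4965 -0.1784  0.064 ]
```

View pics/w3.png

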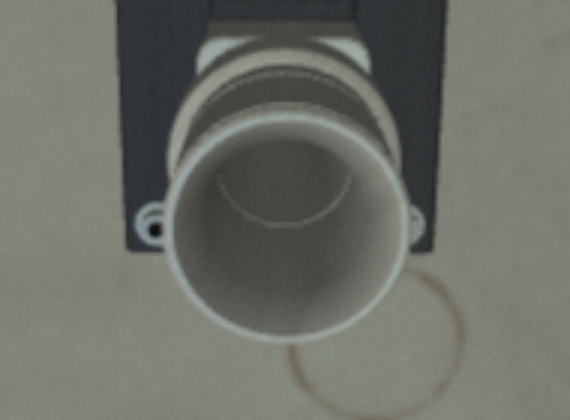

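Rim centre in the crop is (288,227), which is pixel (326,256). That gives the axis at about (0.515,-0.1845), so I'll correct about 2 mm in tool x and y and descend.

Request:
apply_moves:
  increments: [0.017, 0.02, 0.2, 0, 0, 0, 0, 0.017, 0.02, 0.4, 0, 0, 0, 0, 0.017, 0.02, 0.65, 0, 0, 0, 0, 0.017, 0.02, 0.82, 0, 0, 0, 0, 0.017, 0.02, 0.82, 0, 0, 0, 0]

```text
time: 6.15
tool_pos: [0.5128, -0.1829, 0.1213]
tool_rot: [-3.103, 0.478, 0.008]
contact_force: [0.1, -0.2, 0.7]
finger_gap: 0.996
finger_force: 0.0
```

Request:
apply_moves:
  increments: [0, 0, 0, 0, 0, 0, 0, 0, 0, 0, 0, 0, 0, 60, 0, 0, 0, 0, 0, 0, 85, 0, 0, 0, 0, 0, 0, 120, 0, 0, 0, 0, 0, 0, 200]
  grip_force: 60

```text
time: 6.65
tool_pos: [0.5156, -0.1848, 0.1257]
tool_rot: [3.103, -0.478, 0.004]
contact_force: [-1.5, -1.2, 5.6]
finger_gap: 0.614
finger_force: 62.9
```

Request:
apply_moves:
  increments: [0, 0, 0, 0, 0, 0, 200, 0, 0, 0, 0, 0, 0, 200, 0, 0, 0, 0, 0, 0, 200, 0, 0, 0, 0, 0, 0, 200, 0, 0, 0, 0, 0, 0, 200]

```text
time: 7.15
tool_pos: [0.5156, -0.1848, 0.1257]
tool_rot: [3.104, -0.478, 0.004]
contact_force: [-1.2, -0.8, 5.1]
finger_gap: 0.615
finger_force: 62.9
```

Gripped at about 54 mm with small side forces. Now pull straight up, slowly.

Request:
apply_moves:
  increments: [0, 0, -0.03, 0, 0, 0, 200, 0, 0, -0.06, 0, 0, 0, 200, 0, 0, -0.09, 0, 0, 0, 200, 0, 0, -0.12, 0, 0, 0, 200, 0, 0, -0.15, 0, 0, 0, 200]

```text
time: 7.65
tool_pos: [0.5147, -0.1837, 0.1395]
tool_rot: [-3.104, 0.478, 0.0]
contact_force: [-0.1, -0.4, -1.6]
finger_gap: 0.612
finger_force: 65.2
```

Request:
apply_moves:
  increments: [0, 0, -0.03, 0, 0, 0, 200, 0, 0, -0.06, 0, 0, 0, 200, 0, 0, -0.12, 0, 0, 0, 200, 0, 0, -0.2, 0, 0, 0, 200, 0, 0, -0.3, 0, 0, 0, 200]

```text
time: 8.15
tool_pos: [0.5145, -0.1839, 0.1696]
tool_rot: [-3.105, 0.478, 0.001]
contact_force: [0.2, -0.5, -3.2]
finger_gap: 0.613
finger_force: 65.2
```

```bash
python3 - <<'E'
from h import *
np.set_printoptions(precision=4,suppress=True)
o=get_obs();print(o['tool_pos'],o['contact_force'],o['finger_gap'])
c=cam('side');t=cam('top')
cv2.imwrite('pics/s2.png',cv2.resize(c['img'][190:400,180:380],None,fx=2.5,fy=2.5))
for n,C in(('side',c),('top',t)):
  for nm,z in(('half_centre',.064),('collar_centre',.17),('tray_floor',.003)):
    for k in landmark_of(n,nm)[:2]:print(n,nm,k,atz(C,k['uv'],z))
E
```

```text
[ 0.5145 -0.1839  0.1696] [ 0.2393 -0.5375 -3.228 ] 0.6131419723111357
side half_centre {'uv': [271.8, 317.1], 'p': 0.57} [ 0.4981 -0.175   0.064 ]
side collar_centre {'uv': [279.7, 257.2], 'p': 0.6} [ 0.5142 -0.168   0.17  ]
side collar_centre {'uv': [374.9, 273.3], 'p': 0.39} [ 0.6426 -0.2531  0.17  ]
side tray_floor {'uv': [239.8, 255.1], 'p': 0.95} [0.494  0.1795 0.003 ]
top half_centre {'uv': [401.7, 301.1], 'p': 0.6} [ 0.495  -0.1811  0.064 ]
top tray_floor {'uv': [232.3, 302.5], 'p': 0.58} [0.4896 0.1773 0.003 ]
```

View pics/s2.png

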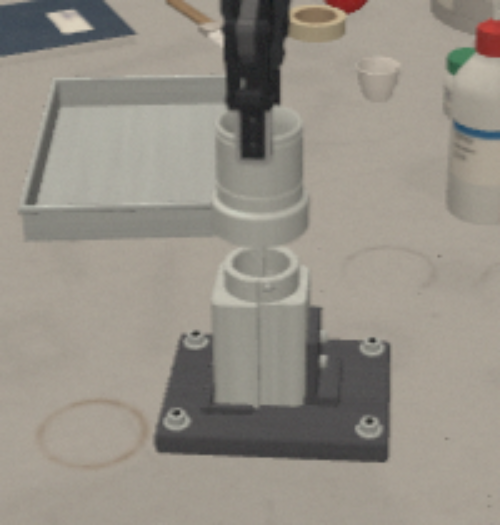

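The half stands in its socket and the collar is clear above it; in the crop its skirt bottom is at (262,240) and the spigot top at (262,260). Tray centre is about (0.493,0.177), yaw about -12°. The collar goes to tray y +60, which is (0.505,0.236).

Request:
apply_moves:
  increments: [-0.05, -0.15, -0.05, 0, 0, 0, 200, -0.13, -0.37, -0.05, 0, 0, 0, 200, -0.22, -0.65, -0.05, 0, 0, 0, 200, -0.3, -0.88, -0.05, 0, 0, 0, 200, -0.34, -1, -0.05, 0, 0, 0, 200]

```text
time: 9.05
tool_pos: [0.5119, -0.0758, 0.174]
tool_rot: [-3.105, 0.476, 0.001]
contact_force: [-0.2, 0.9, -2.4]
finger_gap: 0.617
finger_force: 65.2
```

Request:
apply_moves:
  increments: [-0.07, -0.2, 0, 0, 0, 0, 200, -0.14, -0.4, 0, 0, 0, 0, 200, -0.2, -0.6, 0, 0, 0, 0, 200, -0.27, -0.8, 0, 0, 0, 0, 200, -0.34, -1, 0, 0, 0, 0, 200]

```text
time: 9.55
tool_pos: [0.5099, 0.0281, 0.1741]
tool_rot: [3.105, -0.479, 0.0]
contact_force: [0.7, -0.4, -1.7]
finger_gap: 0.616
finger_force: 65.2
```

Request:
apply_moves:
  increments: [-0.07, -0.2, 0, 0, 0, 0, 200, -0.14, -0.4, 0, 0, 0, 0, 200, -0.2, -0.6, 0, 0, 0, 0, 200, -0.27, -0.8, 0, 0, 0, 0, 200, -0.34, -1, 0, 0, 0, 0, 200]

```text
time: 10.05
tool_pos: [0.5076, 0.1337, 0.1741]
tool_rot: [3.105, -0.479, 0.0]
contact_force: [-0.0, -0.0, -2.5]
finger_gap: 0.614
finger_force: 65.2
```

Request:
apply_moves:
  increments: [-0.1, -0.3, 0, 0, 0, 0, 200, -0.2, -0.6, 0, 0, 0, 0, 200, -0.3, -0.85, 0, 0, 0, 0, 200, -0.34, -0.98, 0, 0, 0, 0, 200, -0.34, -0.98, 0, 0, 0, 0, 200]

```text
time: 10.55
tool_pos: [0.5045, 0.2379, 0.174]
tool_rot: [-3.105, 0.475, 0.0]
contact_force: [-0.3, -0.7, -2.8]
finger_gap: 0.613
finger_force: 65.2
```

```bash
python3 - <<'E'
from h import *
np.set_printoptions(precision=4,suppress=True)
for n in('wrist','top','side'):
    C=cam(n);o=get_obs()
    if n=='wrist': cv2.imwrite('pics/w4.png',C['img'])
    for nm,z in(('tray_floor',.003),('half_centre',.064),('collar_centre',.177)):
        for k in landmark_of(n,nm)[:1]:print(n,nm,k,atz(C,k['uv'],z))
print(o['tool_pos'],o['joint_pos'],o['contact_force'],o['time'],need([.505,.236,.0327],np.radians(72.5)))
E
```

```text
wrist collar_centre {'uv': [318.9, 291.4], 'p': 0.67} [0.5023 0.2403 0.177 ]
top tray_floor {'uv': [231.7, 298.2], 'p': 0.81} [0.4988 0.179  0.003 ]
top half_centre {'uv': [399.8, 301.2], 'p': 0.84} [ 0.4948 -0.1772  0.064 ]
top collar_centre {'uv': [183.7, 290.2], 'p': 0.57} [0.5053 0.2422 0.177 ]
side tray_floor {'uv': [236.1, 175.0], 'p': 0.72} [0.5633 0.7382 0.003 ]
side half_centre {'uv': [274.3, 317.8], 'p': 0.68} [ 0.5017 -0.178   0.064 ]
side collar_centre {'uv': [235.6, 172.7], 'p': 0.61} [0.5013 0.2431 0.177 ]
[0.505  0.2358 0.1741] [ 0.224   0.1722  1.6839 -0.0001  1.2854  2.1017] [ 0.1619 -0.6765 -2.6276] 11.0 (array([0.0017, 0.0018, 1.4135]), array([-0.    , -0.    , -0.0003]))
```

View pics/w4.png

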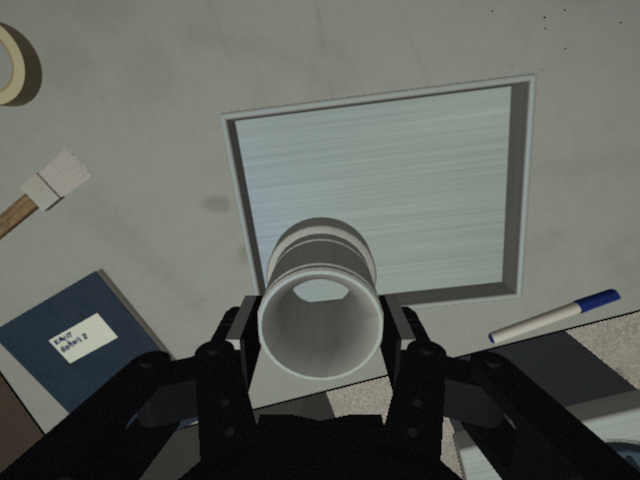

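Picture: tray rim corners at (223,117), (535,76) and (521,296). The collar is held upright at about (320,300). I'll convert the corners at z=0.03.

```bash
python3 - <<'E'
from h import *
np.set_printoptions(precision=4,suppress=True)
C=cam('wrist');P=[atz(C,p,.03)[:2] for p in((223,117),(535,76),(521,296))];print(P)
a,b,c=P;ce=(a+c)/2;y=(a-b)/np.linalg.norm(a-b);x=np.array([y[1],-y[0]]);print(ce,np.linalg.norm(a-b),np.linalg.norm(b-c),np.degrees(np.arctan2(x[1],x[0])))
g=np.array(get_obs()['tool_pos'])[:2]-ce;print('collar in tray',g@x,g@y);print('half goal',ce-.06*y)
E
```

```text
[array([0.6159, 0.2893]), array([0.5677, 0.0311]), array([0.3685, 0.0683])]
[0.4922 0.1788] 0.2626242555274938 0.20261597542679935 -10.58777796717043
collar in tray 0.0018633394687622598 0.05884925680082717
half goal [0.4812 0.1198]
```

Request:
apply_moves:
  increments: [0, 0, 0.2, 0, 0, 0, 200, 0, 0, 0.45, 0, 0, 0, 200, 0, 0, 0.7, 0, 0, 0, 200, 0, 0, 0.9, 0, 0, 0, 200, 0, 0, 1, 0, 0, 0, 200]

```text
time: 11.7
tool_pos: [0.5034, 0.2362, 0.072]
tool_rot: [3.104, -0.478, -0.005]
contact_force: [-0.9, -0.3, -3.2]
finger_gap: 0.613
finger_force: 65.1
```

Request:
apply_moves:
  increments: [0, 0, 0.12, 0, 0, 0, 200, 0, 0, 0.24, 0, 0, 0, 200, 0, 0, 0.32, 0, 0, 0, 200, 0, 0, 0.36, 0, 0, 0, 200, 0, 0, 0.38, 0, 0, 0, 200]

```text
time: 12.2
tool_pos: [0.5049, 0.2365, 0.0358]
tool_rot: [3.105, -0.478, -0.0]
contact_force: [-0.1, -0.4, -2.5]
finger_gap: 0.614
finger_force: 65.1
```

Request:
apply_moves:
  increments: [0, 0, 0, 0, 0, 0, 200, 0, 0, 0.007, 0, 0, 0, 200, 0, 0, 0.014, 0, 0, 0, 200, 0, 0, 0.02, 0, 0, 0, 200, 0, 0, 0.02, 0, 0, 0, 200]

```text
time: 12.7
tool_pos: [0.5048, 0.2365, 0.0341]
tool_rot: [-3.105, 0.479, -0.0]
contact_force: [0.7, -0.5, -2.5]
finger_gap: 0.612
finger_force: 65.1
```

Request:
apply_moves:
  increments: [0, 0, 0.005, 0, 0, 0, 200, 0, 0, 0.01, 0, 0, 0, 200, 0, 0, 0.015, 0, 0, 0, 200, 0, 0, 0.015, 0, 0, 0, 200, 0, 0, 0.015, 0, 0, 0, 200]

```text
time: 13.2
tool_pos: [0.5049, 0.2365, 0.0329]
tool_rot: [3.105, -0.478, 0.0]
contact_force: [-2.0, -2.0, 3.1]
finger_gap: 0.615
finger_force: 65.7
```

Contact felt, with the vertical force changing by +5.6 N. Release and rise.

Request:
apply_moves:
  increments: [0, 0, 0, 0, 0, 0, 80, 0, 0, 0, 0, 0, 0, 60, 0, 0, 0, 0, 0, 0, 30, 0, 0, 0, 0, 0, 0, 0, 0, 0, 0, 0, 0, 0, 0]

```text
time: 13.7
tool_pos: [0.5048, 0.2365, 0.0325]
tool_rot: [-3.105, 0.479, -0.0]
contact_force: [-1.3, 0.5, -0.3]
finger_gap: 0.998
finger_force: 0.0
```

Request:
apply_moves:
  increments: [0, 0, 0, 0, 0, 0, 0, 0, 0, -0.2, 0, 0, 0, 0, 0, 0, -0.45, 0, 0, 0, 0, 0, 0, -0.7, 0, 0, 0, 0, 0, 0, -0.95, 0, 0, 0, 0]

```text
time: 14.2
tool_pos: [0.5046, 0.2364, 0.1284]
tool_rot: [3.105, -0.479, -0.0]
contact_force: [-0.1, 0.5, -0.2]
finger_gap: 0.998
finger_force: 0.0
```

Request:
apply_moves:
  increments: [0, 0, -0.2, 0, 0, 0, 0, 0.07, 0.2, -0.4, 0, 0, 0, 0, 0.14, 0.45, -0.5, 0, 0, 0, 0, 0.24, 0.75, -0.5, 0, 0, 0, 0, 0.33, 1, -0.5, 0, 0, 0, 0]

```text
time: 14.7
tool_pos: [0.5063, 0.1301, 0.1782]
tool_rot: [3.105, -0.478, 0.002]
contact_force: [-1.0, 0.2, -0.5]
finger_gap: 0.998
finger_force: 0.0
```

Request:
apply_moves:
  increments: [0.07, 0.2, 0, 0, 0, 0, 0, 0.14, 0.4, 0, 0, 0, 0, 0, 0.2, 0.6, 0, 0, 0, 0, 0, 0.27, 0.8, 0, 0, 0, 0, 0, 0.33, 1, 0, 0, 0, 0, 0]

```text
time: 15.2
tool_pos: [0.5075, 0.025, 0.1775]
tool_rot: [-3.105, 0.479, -0.0]
contact_force: [0.1, -0.6, -0.5]
finger_gap: 1.003
finger_force: 0.0
```

Request:
apply_moves:
  increments: [0.07, 0.2, 0, 0, 0, 0, 0, 0.14, 0.4, 0, 0, 0, 0, 0, 0.2, 0.6, 0, 0, 0, 0, 0, 0.27, 0.8, 0, 0, 0, 0, 0, 0.33, 1, 0, 0, 0, 0, 0]

```text
time: 15.7
tool_pos: [0.5088, -0.0803, 0.1775]
tool_rot: [-3.105, 0.479, -0.0]
contact_force: [0.0, -0.5, 0.0]
finger_gap: 1.0
finger_force: 0.0
```

```bash
python3 - <<'E'
from h import *
np.set_printoptions(precision=4,suppress=True)
o=get_obs();cam('wrist');o=get_obs()
for n in('wrist','top','side'):
    C=cam(n)
    for nm,z in(('tray_floor',.003),('half_centre',.064),('collar_centre',.039),('socket',.016),('spigot',.096),('mould_base',0)):
        for k in landmark_of(n,nm)[:1]:print(n,nm,k,atz(C,k['uv'],z))
    if n=='wrist': cv2.imwrite('pics/w5.png',C['img'])
    if n=='top': cv2.imwrite('pics/t5.png',C['img'])
print(get_obs()['tool_pos'],get_obs()['time'])
E
```

```text
wrist tray_floor {'uv': [95.4, 298.3], 'p': 0.95} [0.4918 0.1839 0.003 ]
wrist half_centre {'uv': [434.0, 206.6], 'p': 0.81} [ 0.498  -0.1786  0.064 ]
wrist collar_centre {'uv': [17.5, 316.6], 'p': 0.56} [0.5069 0.2384 0.039 ]
wrist socket {'uv': [414.0, 175.4], 'p': 0.64} [ 0.519  -0.1792  0.016 ]
wrist spigot {'uv': [453.0, 193.2], 'p': 0.97} [ 0.5133 -0.1856  0.096 ]
wrist mould_base {'uv': [413.8, 174.4], 'p': 0.93} [ 0.5169 -0.1828  0.    ]
top tray_floor {'uv': [232.6, 300.5], 'p': 0.59} [0.4939 0.1768 0.003 ]
top half_centre {'uv': [382.4, 187.8], 'p': 0.64} [ 0.7348 -0.1432  0.064 ]
top collar_centre {'uv': [197.4, 296.3], 'p': 0.68} [0.5004 0.246  0.039 ]
side tray_floor {'uv': [238.6, 255.3], 'p': 0.62} [0.4912 0.1792 0.003 ]
side half_centre {'uv': [273.1, 318.3], 'p': 0.92} [ 0.4995 -0.1789  0.064 ]
side collar_centre {'uv': [241.0, 229.9], 'p': 0.62} [0.5066 0.2368 0.039 ]
side socket {'uv': [274.5, 340.5], 'p': 0.89} [ 0.502  -0.1745  0.016 ]
side spigot {'uv': [286.9, 305.0], 'p': 0.95} [ 0.5196 -0.194   0.096 ]
side mould_base {'uv': [283.7, 349.4], 'p': 0.98} [ 0.5163 -0.1815  0.    ]
[ 0.5089 -0.0794  0.1775] 16.8
```

View pics/w5.png

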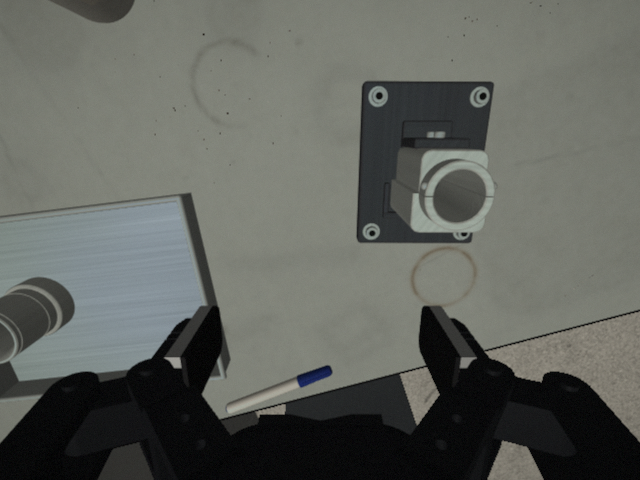

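The collar stands upright in the tray, at the lower left of the picture around (35,315). The mould neck is at (458,192) with both halves together. Half centre target is (0.500,-0.180), with the TCP at z≈0.065.

Request:
apply_moves:
  increments: [0.04, 0.2, 0, 0, 0, 0, 0, 0.1, 0.5, 0, 0, 0, 0, 0, 0.2, 0.8, 0, 0, 0, 0, 0, 0.217, 0.984, 0, 0, 0, 0, 0, 0.217, 0.984, 0, 0, 0, 0, 0]

```text
time: 17.3
tool_pos: [0.4996, -0.182, 0.1775]
tool_rot: [3.104, -0.483, 0.0]
contact_force: [0.7, 1.0, -0.3]
finger_gap: 0.997
finger_force: 0.0
```

```bash
python3 - <<'E'
from h import *
np.set_printoptions(precision=4,suppress=True)
cam('side');cam('side');print(get_obs()['tool_pos'])
C=cam('wrist')
for nm,z in(('half_centre',.064),('spigot',.096),('mould_base',0)):
    for k in landmark_of('wrist',nm)[:1]:print(nm,k,atz(C,k['uv'],z))
cv2.imwrite('pics/w6.png',cv2.resize(C['img'][90:330,220:440],None,fx=2.5,fy=2.5))
print(need([.5,-.1797,.065],np.radians(72.5)))
E
```

```text
[ 0.4998 -0.1797  0.1773]
half_centre {'uv': [320.4, 227.5], 'p': 0.85} [ 0.5004 -0.179   0.064 ]
spigot {'uv': [319.2, 222.2], 'p': 0.79} [ 0.5129 -0.182   0.096 ]
mould_base {'uv': [316.2, 194.2], 'p': 0.55} [ 0.5182 -0.1802  0.    ]
(array([0.0022, 0.0092, 1.125 ]), array([-0.0001,  0.    ,  0.0003]))
```

View pics/w6.png

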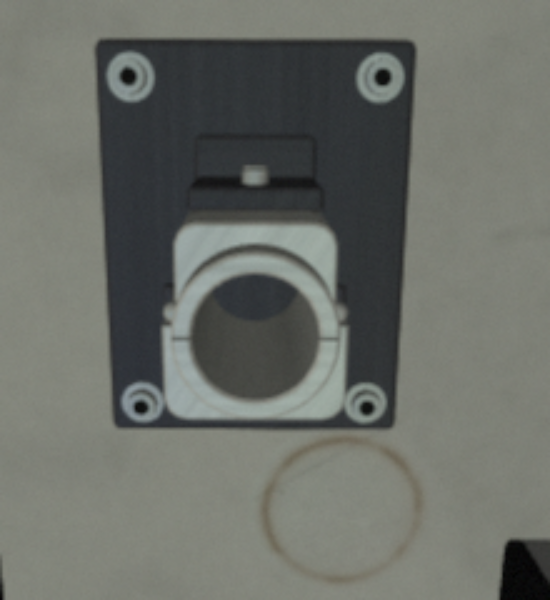

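In the crop the loose half is the lower block: columns 162 to 348, parting line at row 338, front edge at row 418, centred under the tool. Descend and grip.

Request:
apply_moves:
  increments: [0, 0, 0.2, 0, 0, 0, 0, 0, 0, 0.4, 0, 0, 0, 0, 0, 0, 0.6, 0, 0, 0, 0, 0, 0, 0.8, 0, 0, 0, 0, 0, 0, 0.9, 0, 0, 0, 0]

```text
time: 18.1
tool_pos: [0.4991, -0.1784, 0.0858]
tool_rot: [-3.104, 0.477, 0.004]
contact_force: [-0.7, -1.0, -0.8]
finger_gap: 1.001
finger_force: 0.0
```

Request:
apply_moves:
  increments: [0, 0, 0.1, 0, 0, 0, 0, 0, 0, 0.2, 0, 0, 0, 0, 0, 0, 0.22, 0, 0, 0, 0, 0, 0, 0.22, 0, 0, 0, 40, 0, 0, 0.22, 0, 0, 0, 70]

```text
time: 18.6
tool_pos: [0.5004, -0.1801, 0.0661]
tool_rot: [3.105, -0.479, 0.002]
contact_force: [0.7, -0.4, 0.4]
finger_gap: 0.728
finger_force: 0.0
```

Request:
apply_moves:
  increments: [0, 0, 0, 0, 0, 0, 80, 0, 0, 0, 0, 0, 0, 90, 0, 0, 0, 0, 0, 0, 110, 0, 0, 0, 0, 0, 0, 200, 0, 0, 0, 0, 0, 0, 200]
  grip_force: 70

```text
time: 19.1
tool_pos: [0.5017, -0.1814, 0.069]
tool_rot: [3.102, -0.478, 0.006]
contact_force: [-4.8, 1.0, 20.3]
finger_gap: 0.501
finger_force: 71.5
```

Request:
apply_moves:
  increments: [0, 0, 0, 0, 0, 0, 200, 0, 0, 0, 0, 0, 0, 200, 0, 0, -0.02, 0, 0, 0, 200, 0, 0, -0.05, 0, 0, 0, 200, 0, 0, -0.08, 0, 0, 0, 200]

```text
time: 19.6
tool_pos: [0.499, -0.179, 0.0726]
tool_rot: [-3.104, 0.479, 0.003]
contact_force: [-0.9, -0.2, -6.3]
finger_gap: 0.492
finger_force: 69.6
```

The gap of 0.49 (about 42 mm) is not the expected 56 mm, so I'll look before going on.

```bash
python3 - <<'E'
from h import *
np.set_printoptions(precision=4,suppress=True)
C=cam('side');W=cam('wrist');o=get_obs();print(o['tool_pos'],o['contact_force'],o['ft_torque'],o['finger_gap'])
a=cv2.resize(C['img'][230:370,220:330],None,fx=4,fy=4);b=cv2.resize(W['img'][180:480,180:480],None,fx=1.2,fy=1.2)
out=np.zeros((560,800,3),np.uint8);out[:560,:440]=a;out[:360,440:800]=b;cv2.imwrite('pics/g.png',out)
E
```

```text
[ 0.4994 -0.1793  0.073 ] [-0.8418 -0.0675 -4.7893] [-0.0014 -0.0478 -0.0217] 0.494599113362211
```

View pics/g.png

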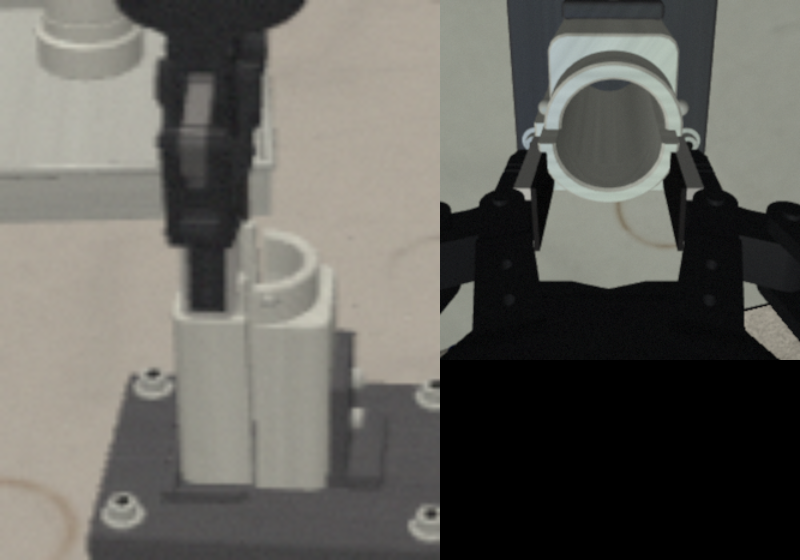

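The picture shows that the fingertips closed on the half's neck, just above its top face (left panel, tip at (208,310)). The tips therefore sit about 27 mm above the reported TCP at this opening. The half has risen a few mm. I'll lower it back, release and regrip lower.

Request:
apply_moves:
  increments: [0, 0, 0.015, 0, 0, 0, 200, 0, 0, 0.03, 0, 0, 0, 200, 0, 0, 0.04, 0, 0, 0, 200, 0, 0, 0.04, 0, 0, 0, 200, 0, 0, 0.04, 0, 0, 0, 200]

```text
time: 20.2
tool_pos: [0.4999, -0.1796, 0.0694]
tool_rot: [-3.105, 0.478, 0.0]
contact_force: [-0.2, 0.1, -3.6]
finger_gap: 0.495
finger_force: 70.1
```

Request:
apply_moves:
  increments: [0, 0, 0.005, 0, 0, 0, 200, 0, 0, 0.01, 0, 0, 0, 200, 0, 0, 0.015, 0, 0, 0, 200, 0, 0, 0.015, 0, 0, 0, 200, 0, 0, 0.015, 0, 0, 0, 200]

```text
time: 20.7
tool_pos: [0.5009, -0.18, 0.0691]
tool_rot: [3.105, -0.478, 0.003]
contact_force: [0.9, 3.0, 5.7]
finger_gap: 0.491
finger_force: 73.9
```

Seated again; the force turned positive at z≈0.069. Open, go 26 mm lower and regrip.

Request:
apply_moves:
  increments: [0, 0, 0, 0, 0, 0, 110, 0, 0, 0, 0, 0, 0, 60, 0, 0, 0, 0, 0, 0, 0, 0, 0, 0, 0, 0, 0, 0, 0, 0, 0, 0, 0, 0, 0]

```text
time: 21.2
tool_pos: [0.4998, -0.1798, 0.0679]
tool_rot: [3.105, -0.479, -0.0]
contact_force: [0.9, 1.1, -0.4]
finger_gap: 1.002
finger_force: 0.0
```

Request:
apply_moves:
  increments: [0, 0, 0, 0, 0, 0, 0, 0, 0, 0.08, 0, 0, 0, 0, 0, 0, 0.16, 0, 0, 0, 0, 0, 0, 0.25, 0, 0, 0, 0, 0, 0, 0.25, 0, 0, 0, 0]

```text
time: 21.7
tool_pos: [0.4986, -0.1789, 0.041]
tool_rot: [-3.104, 0.478, 0.005]
contact_force: [-0.5, 0.1, -0.0]
finger_gap: 1.001
finger_force: 0.0
```

```bash
python3 - <<'E'
from h import *
np.set_printoptions(precision=4,suppress=True)
C=cam('side');W=cam('wrist');o=get_obs();print(o['tool_pos'],o['contact_force'],o['finger_gap'])
a=cv2.resize(C['img'][230:370,220:330],None,fx=4,fy=4);b=cv2.resize(W['img'][180:480,180:480],None,fx=1.2,fy=1.2)
out=np.zeros((560,800,3),np.uint8);out[:560,:440]=a;out[:360,440:800]=b;cv2.imwrite('pics/g2.png',out)
E
```

```text
[ 0.4995 -0.1795  0.0424] [-0.6065  0.2818  0.3164] 1.001071344189664
```

View pics/g2.png

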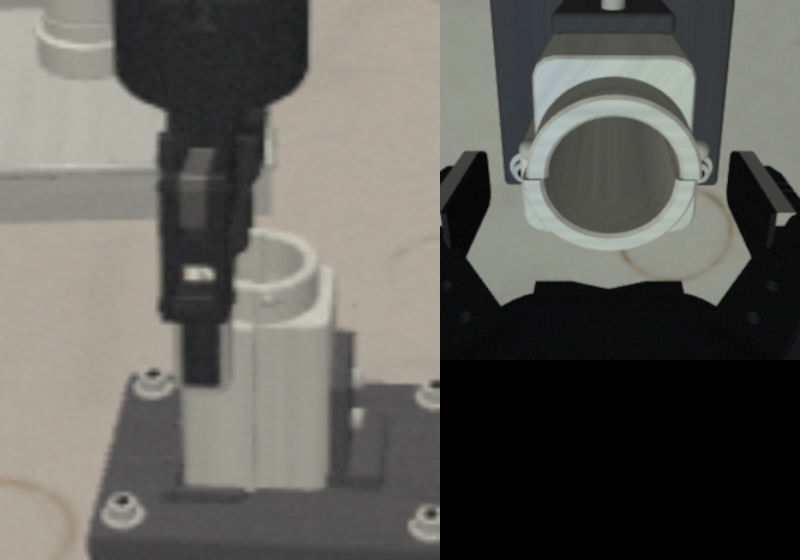

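Half seated, and the finger now lies along its side (tip at (200,385) left panel). That was the eleventh picture, one over the limit of 10, so I'll view no more. Closing; I expect a gap of about 0.64.

Request:
apply_moves:
  increments: [0, 0, 0, 0, 0, 0, 60, 0, 0, 0, 0, 0, 0, 80, 0, 0, 0, 0, 0, 0, 100, 0, 0, 0, 0, 0, 0, 200, 0, 0, 0, 0, 0, 0, 200]
  grip_force: 70

```text
time: 22.3
tool_pos: [0.5004, -0.18, 0.0438]
tool_rot: [3.105, -0.478, 0.002]
contact_force: [-1.4, 1.6, 6.3]
finger_gap: 0.637
finger_force: 76.8
```

Request:
apply_moves:
  increments: [0, 0, 0, 0, 0, 0, 200, 0, 0, 0, 0, 0, 0, 200, 0, 0, 0, 0, 0, 0, 200, 0, 0, 0, 0, 0, 0, 200, 0, 0, 0, 0, 0, 0, 200]

```text
time: 22.8
tool_pos: [0.5005, -0.1799, 0.0437]
tool_rot: [3.105, -0.478, 0.002]
contact_force: [-1.1, 2.3, 5.7]
finger_gap: 0.641
finger_force: 76.8
```

Request:
apply_moves:
  increments: [0, 0, -0.02, 0, 0, 0, 200, 0, 0, -0.05, 0, 0, 0, 200, 0, 0, -0.09, 0, 0, 0, 200, 0, 0, -0.14, 0, 0, 0, 200, 0, 0, -0.2, 0, 0, 0, 200]

```text
time: 23.3
tool_pos: [0.4994, -0.1795, 0.063]
tool_rot: [-3.104, 0.478, 0.002]
contact_force: [-0.0, 0.3, -5.8]
finger_gap: 0.646
finger_force: 75.6
```

Request:
apply_moves:
  increments: [0, 0, -0.08, 0, 0, 0, 200, 0, 0, -0.22, 0, 0, 0, 200, 0, 0, -0.4, 0, 0, 0, 200, 0, 0, -0.58, 0, 0, 0, 200, 0, 0, -0.7, 0, 0, 0, 200]

```text
time: 23.8
tool_pos: [0.5003, -0.18, 0.1352]
tool_rot: [3.104, -0.478, 0.002]
contact_force: [-0.1, 0.0, -5.9]
finger_gap: 0.638
finger_force: 75.5
```

```bash
python3 - <<'E'
from h import *
np.set_printoptions(precision=4,suppress=True)
C=cam('side');o=get_obs();print(o['tool_pos'],o['contact_force'],o['ft_torque'],o['finger_gap'])
for k in landmark_of('side','half_centre')[:2]:
    print(k); r=ray(C,k['uv']); print('at plane y=-.18:',r[0]+r[1]*(-.18-r[0][1])/r[1][1])
T=cam('top')
for k in landmark_of('top','collar_centre')[:2]:print(k,atz(T,k['uv'],.039))
for k in landmark_of('side','collar_centre')[:2]:print(k,atz(C,k['uv'],.039))
print(need([.4812,.1198,.133],np.radians(78)))
E
```

```text
[ 0.5009 -0.1803  0.1367] [-3.7487  1.5671 -0.8788] [ 0.4659  0.9692 -0.082 ] 0.6418580669645014
{'uv': [272.9, 268.2], 'p': 0.56}
at plane y=-.18: [ 0.5006 -0.18    0.1582]
{'uv': [376.7, 271.7], 'p': 0.4}
at plane y=-.18: [ 0.6767 -0.18    0.1291]
{'uv': [202.1, 296.0], 'p': 0.57} [0.5012 0.2361 0.039 ]
{'uv': [241.2, 232.5], 'p': 0.57} [0.505  0.2223 0.039 ]
(array([-1.0788, -2.7995, -0.0046]), array([-0.    ,  0.    , -0.0307]))
```

Request:
apply_moves:
  increments: [-0.02, 0, -0.03, 0, 0, 0, 200, -0.06, 0, -0.06, 0, 0, 0, 200, -0.1, 0, -0.1, 0, 0, 0, 200, -0.15, 0, -0.15, 0, 0, 0, 200, -0.15, 0, -0.15, 0, 0, 0, 200]

```text
time: 24.55
tool_pos: [0.4855, -0.1753, 0.1489]
tool_rot: [3.104, -0.478, 0.002]
contact_force: [1.0, 0.9, -5.2]
finger_gap: 0.647
finger_force: 75.7
```

```bash
python3 - <<'E'
from h import *
np.set_printoptions(precision=4,suppress=True)
for i in range(2):
    C=cam('side');o=get_obs();print(o['tool_pos'],o['tool_rot'],o['contact_force'],o['ft_torque'],o['finger_gap'])
m=outline_of('side','half_centre')
for q in m[:2]:
    cs=max(cv2.findContours(q['pixels'].astype(np.uint8),0,2)[0],key=cv2.contourArea);print(q['p'],q['bbox'],cv2.minAreaRect(cs))
for k in landmark_of('side','half_centre')[:1]:
    r=ray(C,k['uv']);print(k, r[0]+r[1]*(o['tool_pos'][1]-r[0][1])/r[1][1])
print(need([.4812,.1198,.15],np.radians(78)))
E
```

```text
[ 0.4857 -0.1754  0.1486] [ 3.1044 -0.4787  0.0018] [-0.9412  0.4125 -4.9206] [-0.0028 -0.0222  0.044 ] 0.6425424359285855
[ 0.4857 -0.1754  0.1484] [ 3.1046 -0.4786  0.0014] [-0.9279  0.3449 -4.9997] [-0.0186 -0.0416  0.0239] 0.643138793330157
0.93 [264.9, 260.4, 28.1, 68.7] ((264.5, 263.0), (68.0, 23.0), 90.0)
{'uv': [264.2, 258.5], 'p': 0.96} [ 0.488  -0.1754  0.1746]
(array([-0.9311, -2.8005, -0.02  ]), array([ 0.    , -0.0001, -0.0307]))
```

The brief side load is gone: weight 5 N, half upright. Now to the tray, with the foot 118 mm above its floor.

Request:
apply_moves:
  increments: [-0.05, -0.15, 0, 0, 0, 0, 200, -0.12, -0.36, 0, 0, 0, 0, 200, -0.2, -0.6, 0, 0, 0, 0, 200, -0.27, -0.8, 0, 0, 0, 0, 200, -0.33, -1, 0, 0, 0, 0, 200]

```text
time: 25.25
tool_pos: [0.4838, -0.0681, 0.1477]
tool_rot: [-3.104, 0.478, 0.001]
contact_force: [0.9, 0.3, -5.9]
finger_gap: 0.643
finger_force: 75.9
```

Request:
apply_moves:
  increments: [-0.07, -0.2, 0, 0, 0, 0, 200, -0.14, -0.4, 0, 0, 0, 0, 200, -0.2, -0.6, 0, 0, 0, 0, 200, -0.27, -0.8, 0, 0, 0, 0, 200, -0.33, -1, 0, 0, 0, 0, 200]

```text
time: 25.75
tool_pos: [0.4823, 0.037, 0.1478]
tool_rot: [-3.105, 0.478, 0.001]
contact_force: [-0.4, -1.0, -5.2]
finger_gap: 0.642
finger_force: 75.9
```

Request:
apply_moves:
  increments: [-0.07, -0.2, 0, 0, 0, -0.006, 200, -0.14, -0.4, 0, 0, 0, -0.012, 200, -0.2, -0.6, 0, 0, 0, -0.02, 200, -0.25, -0.75, 0, 0, 0, -0.03, 200, -0.27, -0.8, 0, 0, 0, -0.03, 200]

```text
time: 26.25
tool_pos: [0.4806, 0.1217, 0.1478]
tool_rot: [-3.124, 0.328, 0.001]
contact_force: [0.3, -0.6, -5.4]
finger_gap: 0.641
finger_force: 76.0
```

```bash
python3 - <<'E'
from h import *
np.set_printoptions(precision=4,suppress=True)
for n in('side','top','wrist'):
    C=cam(n)
    for nm,z in(('tray_floor',.003),('collar_centre',.039),('half_centre',.17)):
        for k in landmark_of(n,nm)[:1]:print(n,nm,k,atz(C,k['uv'],z))
o=get_obs();print(o['tool_pos'],o['contact_force'],o['ft_torque'],o['finger_gap'],o['time'])
print(need([.4812,.1198,.0307],np.radians(78)))
E
```

```text
side tray_floor {'uv': [240.6, 253.8], 'p': 0.88} [0.4967 0.1856 0.003 ]
side collar_centre {'uv': [239.3, 229.7], 'p': 0.73} [0.5029 0.2388 0.039 ]
side half_centre {'uv': [233.8, 195.0], 'p': 0.81} [0.4808 0.1236 0.17  ]
top collar_centre {'uv': [430.9, 197.8], 'p': 0.56} [ 0.7202 -0.2518  0.039 ]
wrist tray_floor {'uv': [252.6, 219.4], 'p': 0.56} [0.4947 0.1822 0.003 ]
wrist collar_centre {'uv': [176.6, 232.6], 'p': 0.8} [0.5044 0.2387 0.039 ]
wrist half_centre {'uv': [322.5, 300.4], 'p': 0.98} [0.4831 0.1187 0.17  ]
[0.4813 0.1194 0.148 ] [-0.1518 -0.6407 -5.149 ] [-0.0068 -0.0038 -0.0229] 0.6403405073640028 26.85
(array([-0.0019, -0.0036,  1.173 ]), array([-0.    , -0.    , -0.0009]))
```

Request:
apply_moves:
  increments: [0, 0, 0.2, 0, 0, 0, 200, 0, 0, 0.45, 0, 0, 0, 200, 0, 0, 0.7, 0, 0, 0, 200, 0, 0, 0.88, 0, 0, 0, 200, 0, 0, 0.95, 0, 0, 0, 200]

```text
time: 27.35
tool_pos: [0.4797, 0.1196, 0.0511]
tool_rot: [3.124, -0.332, -0.006]
contact_force: [-0.3, 0.3, -5.1]
finger_gap: 0.642
finger_force: 75.7
```

Request:
apply_moves:
  increments: [0, 0, 0.06, 0, 0, 0, 200, 0, 0, 0.12, 0, 0, 0, 200, 0, 0, 0.16, 0, 0, 0, 200, 0, 0, 0.18, 0, 0, 0, 200, 0, 0, 0.18, 0, 0, 0, 200]

```text
time: 27.85
tool_pos: [0.4814, 0.1198, 0.0351]
tool_rot: [-3.124, 0.332, -0.0]
contact_force: [-0.4, -0.5, -4.9]
finger_gap: 0.644
finger_force: 75.7
```

Request:
apply_moves:
  increments: [0, 0, 0.005, 0, 0, 0, 200, 0, 0, 0.01, 0, 0, 0, 200, 0, 0, 0.015, 0, 0, 0, 200, 0, 0, 0.02, 0, 0, 0, 200, 0, 0, 0.02, 0, 0, 0, 200]

```text
time: 28.35
tool_pos: [0.4812, 0.1197, 0.033]
tool_rot: [3.124, -0.332, -0.0]
contact_force: [0.3, -0.2, -5.2]
finger_gap: 0.64
finger_force: 75.7
```

Request:
apply_moves:
  increments: [0, 0, 0.004, 0, 0, 0, 200, 0, 0, 0.008, 0, 0, 0, 200, 0, 0, 0.012, 0, 0, 0, 200, 0, 0, 0.016, 0, 0, 0, 200, 0, 0, 0.016, 0, 0, 0, 200]

```text
time: 28.85
tool_pos: [0.4812, 0.1197, 0.0313]
tool_rot: [3.124, -0.332, -0.0]
contact_force: [0.2, 0.1, -6.1]
finger_gap: 0.638
finger_force: 75.7
```

Request:
apply_moves:
  increments: [0, 0, 0.003, 0, 0, 0, 200, 0, 0, 0.006, 0, 0, 0, 200, 0, 0, 0.009, 0, 0, 0, 200, 0, 0, 0.012, 0, 0, 0, 200, 0, 0, 0.012, 0, 0, 0, 200]

```text
time: 29.35
tool_pos: [0.4814, 0.1197, 0.0307]
tool_rot: [3.124, -0.332, 0.0]
contact_force: [-3.5, -0.7, 3.2]
finger_gap: 0.646
finger_force: 76.9
```

Foot down, with an 8 N change at exactly the predicted height. Release and rise clear.

Request:
apply_moves:
  increments: [0, 0, 0, 0, 0, 0, 75, 0, 0, 0, 0, 0, 0, 55, 0, 0, 0, 0, 0, 0, 30, 0, 0, 0, 0, 0, 0, 0, 0, 0, 0, 0, 0, 0, 0]

```text
time: 29.85
tool_pos: [0.4814, 0.1198, 0.0302]
tool_rot: [-3.124, 0.332, -0.0]
contact_force: [-1.1, 0.3, -0.1]
finger_gap: 1.004
finger_force: 0.0
```

Request:
apply_moves:
  increments: [0, 0, 0, 0, 0, 0, 0, 0, 0, -0.1, 0, 0, 0, 0, 0, 0, -0.3, 0, 0, 0, 0, 0, 0, -0.6, 0, 0, 0, 0, 0, 0, -1, 0, 0, 0, 0]

```text
time: 30.35
tool_pos: [0.4798, 0.1197, 0.1305]
tool_rot: [3.124, -0.332, -0.005]
contact_force: [1.1, -0.4, 1.6]
finger_gap: 1.003
finger_force: 0.0
```

Request:
apply_moves:
  increments: [0, 0, -0.25, 0, 0, 0, 0, 0, 0, -0.5, 0, 0, 0, 0, 0, 0, -0.8, 0, 0, 0, 0, 0, 0, -0.9, 0, 0, 0, 0, 0, 0, -0.9, 0, 0, 0, 0]

```text
time: 30.85
tool_pos: [0.4824, 0.1198, 0.2222]
tool_rot: [-3.124, 0.332, -0.006]
contact_force: [0.5, 0.8, 0.6]
finger_gap: 1.004
finger_force: 0.0
```

```bash
python3 - <<'E'
from h import *
np.set_printoptions(precision=4,suppress=True)
for n in('side','wrist'):
    C=cam(n)
    for nm,z in(('tray_floor',.003),('collar_centre',.039),('half_centre',.051),('crucible_1',0),('beaker_1',0),('wash_bottle',0)):
        for k in landmark_of(n,nm)[:1]:print(n,nm,round(k['p'],2),atz(C,k['uv'],z))
    for nm in('half_centre','collar_centre'):
        for q in outline_of(n,nm)[:1]:
            cs=max(cv2.findContours(q['pixels'].astype(np.uint8),0,2)[0],key=cv2.contourArea);print(n,nm,q['p'],q['bbox'],cv2.minAreaRect(cs)[1:])
o=get_obs();print(o['tool_pos'],o['contact_force'],o['finger_gap'],o['time'])
E
```

```text
side tray_floor 0.82 [0.4883 0.1733 0.003 ]
side collar_centre 0.74 [0.5015 0.2334 0.039 ]
side half_centre 0.67 [0.4826 0.1195 0.051 ]
side crucible_1 0.53 [0.7365 0.292  0.    ]
side beaker_1 0.92 [ 0.7315 -0.2571  0.    ]
side wash_bottle 0.79 [0.7689 0.0286 0.    ]
side half_centre 0.58 [239.4, 245.2, 19.4, 44.6] ((45.0, 16.0), 90.0)
side collar_centre 0.63 [239.6, 231.7, 29.1, 35.8] ((37.64988327026367, 23.630468368530273), 83.1572265625)
wrist tray_floor 0.89 [0.4943 0.1834 0.003 ]
wrist collar_centre 0.55 [0.5054 0.2337 0.039 ]
wrist half_centre 0.59 [0.4826 0.1218 0.051 ]
wrist crucible_1 0.58 [0.4702 0.1221 0.    ]
wrist half_centre 0.86 [322.5, 211.9, 62.3, 44.0] ((45.0, 61.0), 90.0)
wrist collar_centre 0.69 [205.2, 212.1, 83.3, 66.2] ((59.64008712768555, 79.30165100097656), 55.00798034667969)
[0.4813 0.1197 0.2202] [ 0.2393 -0.1511  0.1507] 0.99715917081499 31.75
```

Both parts stand upright in the tray where intended, the bystanders are unmoved and the gripper is clear. Handing in.

```bash
python3 -c "
from bench import *
print(job_done())"
```

```text
the job is handed in; nothing more can be done
None
```

The job is handed in at about 32 s: by the final camera check, the collar and then the front half stand upright in the wash tray, and the bystanders it checked have not moved. My first grip on the half caught its neck and lifted it a few mm, so I set it back in its socket and regripped; I also viewed 11 pictures, one over the limit of 10.

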